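Check a drilled hole and a scribed cross through a loupe at focal height

TASK

Take the loupe off its wooden rest and hold it over the drilled hole in the panel: lens level, centred over the hole, at the height of the gauge's pointer; keep it still there for two seconds. Then bring it over the scribed cross in the same way and finish while still holding it there, level and at the pointer's height; do not put it down or let go. Do not touch the panel with the loupe, and leave the panel, the gauge's setting and the other things on the bench as they are.

Things in the scene. Friction and masses are not known exactly. Their poses are not given: they have to be found in the camera images.
- loupe: Reading loupe, about 100 g, loose, lying level on its rest. Straight wooden handle 110 mm long (x from -65 to +45 mm), 22 mm wide (y), 20 mm high (z), with a short steel neck and a round black lens ring of 68 mm outer diameter, 20 mm high, at its +x end. Origin: on the underside of the handle, near the balance point, a good place to grip across y. x runs along the handle to the lens, z up. At the start its x axis points away from the robot, give or take 30 degrees.
- loupe_lens (a point): Centre of the loupe's lens: 90 mm along x and 10 mm up from the loupe's origin (at the mid-height of the handle). It turns with the loupe.
- rest: Fixed pale wooden rest under the loupe: base 150 x 60 x 6 mm and two cross posts 14 mm thick, 44 mm wide, whose tops carry the loupe 34 mm above the cork. The posts stand at x = -53 and x = +66 mm, so the handle's middle is free for fingers down to the base. Origin: underside, below the loupe's origin; same axes as the loupe at the start.
- panel: Loose pale plywood panel 170 x 110 x 9 mm (x, y, z), lying flat on the cork, turned any way. Origin: centre of its underside.
- panel_hole (a point): Centre of the drilled hole, 16 mm wide, dark inside, on the panel's top face: 45 mm from the middle along +x of the panel.
- panel_cross (a point): Crossing point of the two thin dark scribed lines, 44 mm long, on the panel's top face: 45 mm from the middle along -x of the panel.
- gauge: Fixed height gauge beyond the panel: dark steel base 56 x 56 x 16 mm with an upright steel bar, 178 mm high over all, 10 mm beyond the base's middle. Origin: underside of the base; its pointer points along its -x, roughly to the robot.
- pointer (a joint): Height setting of the gauge's sliding pointer: 0 to 0.05 m; the pointer is 80 mm above the cork at 0 and rises with the value. It stays where it is set.
- pointer_tip (a point): Tip of the flat pointer finger (34 mm long, 8 mm wide, 4 mm thick, horizontal) on the gauge's slide, 36 mm from the gauge's middle. Its height is the focal height at which the centre of the lens must be held, wherever over the panel the lens is.
- cork: Fixed cork sheet 500 x 980 mm, 4 mm thick, on the bench; everything stands on it, so its top is 4 mm above the work surface. Origin: centre of its underside.
- glue: Bystander: upright white glue bottle, 52 mm wide, 130 mm high. Origin: centre of its underside.
- driver: Bystander: screwdriver with a black handle, 200 mm long, lying on the cork to one side of the work. Its origin lies on its length, x along it from handle to tip.
- offcut: Bystander: small wooden offcut 45 x 32 x 18 mm between the rest and the panel, nearer the robot. Origin: centre of its underside.
Things that resemble listed ones, but are neither listed nor needed, are in the scene too. There is more than one size of the loupe; the one meant has the size given above.

How it is judged:
By the outcome, as a careful person would: the job done as asked, in the order asked, and still so for the second after the job is handed in, while the arm keeps its last pose, push and grip.
It also fails if it takes over 45 s, if anything falls off the work surface, if the arm or the gripper's body presses on something with over 40 N, if the wrist force passes 120 N, or if a joint passes its speed limit or range.

ROBOT

A 6-joint arm with a two-finger parallel gripper is mounted at the origin on the work surface. World frame = base frame: x ahead of the robot, y to its left, z up, the work surface at z = 0. Lengths are in m, angles in rad, forces in N, time in s.
With the tool pointing down it reaches from about 0.35 to 0.775 m from the base axis. Payload 7.3 kg.
Tool frame: the origin (TCP) lies at the very end of the fingers, on their centre line; the grasp point (between the pads) lies 19 mm behind it; z points along the fingers, x is the direction in which the jaws open and shut, and the axes are right-handed (so a half turn about z gives the same grasp; the last joint's range is limited). The gripper opens to 92 mm and grips with 3 to 60 N. Pads are 19 mm wide; open, the fingers measure 130 mm over their backs; the gripper's body (75 mm by 190 mm) begins 47 mm behind the grasp point.
Start: joints at [-1.368, 0.342, 1.524, -0, 1.275, -0.146], TCP at [0.179, -0.493, 0.227] pointing down, gripper open.
Joint ranges: [-2.53, 2.53], [-0.77, 2.02], [0.04, 2.7], [-1, 4.14], [0.28, 2.66], [-3.11, 3.11]. Speed limits (rad/s): [2.57, 2.57, 3.14, 3.14, 3.14, 3.14].

INTERFACE

Orientations are given as [roll, pitch, yaw] about the fixed x, y, z axes, in that order (R = Rz(yaw) Ry(pitch) Rx(roll)).
In Python, from cell import robot, read_camera, nets gives the robot as it stands. The module is installed in compiled form; this text tells all that it offers.
- The arm moves only by the tool carry_out, never from a script. Its arguments are lists of equal length, an entry for each row: "translation": the shift along the tool's x, y, z in m, a list of three; "turn": the turn, a rotation vector about the tool's x, y, z in rad, a list of three; "gripper": the gripper's target within -1 to 1 (shut at 1, half-way at 0, fully open at -1). A call has 1 to 10 rows; each row shifts and turns the commanded pose from where the row before left it, along the tool's axes as they then stand; what a row does not reach is not made up. A row lasts 1/10 s, in which the tool goes at most 50 mm and 8.59 degrees, less where a joint would pass 70% of its speed; a pose out of reach is approached as far as the arm can. A call with a gripper value outside its range is refused whole. The fingers move at their own pace and stop on an object; "squeeze" is the grip in N (left out, the last holds). Time passes only in rows, so rows that do not move let the fingers close. It gives the time, the measured TCP pose, the force and the opening at its end, in the units of the state.
- robot.observe(): the state, without advancing time (a new reading comes with each control period).
- read_camera(name): name is "scene" or "top" or "wrist"; returns a dict with "img" (384x512x3 uint8, red, green, blue), "fx", "fy", "cx", "cy" (pixels), "distortion" ([k1, k2, p1, p2, k3] as OpenCV has them; the pictures are not rectified), "world_from_camera" (4x4, takes a point from camera to world coordinates). Camera axes: x right, y down, z forward; pixel columns grow to the right and rows downward; lengths in m; the calibration is good to about 2 mm. A picture is of the moment at which its call begins. There is no depth.
- robot.hand_in(): hands the job in, once; it reports no verdict.
Trained networks look in a picture, given as the dict that the camera call returned (one of the last four; its "shot" number tells which), for a name from the list of things; names that differ only in an ending like _2 or _b are one class to them, and where a whole thing is asked for, a point or a joint stands for the part that bears it (a point fixed in the world has none). Each returns a list of dicts, best first, with "score" (0 to 1); they miss things now and then, are a little off and sometimes report something else, mostly with a low value. They report only what shows in the picture. A call takes as long as a camera call. They do not tell look-alikes from the thing itself.
- nets.regions_of(picture, name): "region" (384x512 bool, what is visible of it) and "pixel" ([column, row] in pixels, amid what is visible of it).
- nets.tip_of(picture, name): "pixel" ([column, row] in pixels: a listed point, or the origin of a listed thing).
The state is a dict: "time": time; "qpos": joint angles; "qvel": joint speeds; "joint_efforts": joint torques, N m; "tool_pos": TCP position; "tool_rot": TCP orientation; "contact_force": force on the tool from outside, world axes, zero at the start; "torque": the same for the moment, N m; "opening": finger opening in m.
Only numpy, scipy, OpenCV 4.12 (cv2) and the standard library are available. Lean on these libraries where they do the work, as an engineer would, in place of code of your own. Each camera call takes 0.05 s, during which the arm holds its last target. There are 200 camera calls.

## Working session

There is one attempt and no reset: what is moved stays moved. The work goes in short steps, Python scripts to look and compute and a tool call to move; the robot and the scene stay as the last step left them, time stands still between calls to the robot, and variables do not carry over. Pictures are saved under pics/ and viewed, about 8 in all and at most 12, crops included, and the job is handed in when it is done.

Besides the shell and the picture viewer there is one more tool, called by a JSON object that holds its "op" and its "data", one argument or row to a line. carry_out: Moves the arm, as the interface text tells. Its arguments: {"type":"object","properties":{"translation":{"type":"array","items":{"type":"array","items":{"type":"number"}}},"turn":{"type":"array","items":{"type":"array","items":{"type":"number"}}},"gripper":{"type":"array","items":{"type":"number"}},"squeeze":{"type":"number"}},"required":["translation","turn","gripper"]}

```bash
mkdir -p pics
cat > h.py <<'E'
import numpy as np, cv2
from cell import robot, read_camera, nets
from scipy.spatial.transform import Rotation as R
def ray(c,px):
    K=np.array([[c['fx'],0,c['cx']],[0,c['fy'],c['cy']],[0,0,1.]])
    u=cv2.undistortPoints(np.array([[px]],float),K,np.array(c['distortion'],float))[0,0]
    T=np.array(c['world_from_camera']); d=T[:3,:3]@np.array([u[0],u[1],1]); return T[:3,3],d/np.linalg.norm(d)
def atz(c,px,z):
    o,d=ray(c,px); return o+d*(z-o[2])/d[2]
def tri(obs):
    A=np.zeros((3,3));b=np.zeros(3);rs=[ray(c,p) for c,p in obs]
    for o,d in rs:
        P=np.eye(3)-np.outer(d,d);A+=P;b+=P@o
    x=np.linalg.solve(A,b); return x,[float(np.linalg.norm((np.eye(3)-np.outer(d,d))@(x-o))) for o,d in rs]
def proj(c,X):
    K=np.array([[c['fx'],0,c['cx']],[0,c['fy'],c['cy']],[0,0,1.]])
    T=np.linalg.inv(np.array(c['world_from_camera']))
    p,_=cv2.projectPoints(np.atleast_2d(np.array(X,float)),cv2.Rodrigues(T[:3,:3])[0],T[:3,3],K,np.array(c['distortion'],float)); return p[:,0]
def save(c,f,crop=None,s=1):
    im=c['img'][:,:,::-1]
    if crop: im=im[crop[1]:crop[3],crop[0]:crop[2]]
    cv2.imwrite('pics/'+f,cv2.resize(im,None,fx=s,fy=s,interpolation=cv2.INTER_CUBIC))
E
python3 - <<'E'
from h import *
np.set_printoptions(precision=4,suppress=True)
C={n:read_camera(n) for n in('scene','top')}
for n,c in C.items():
    print(n,np.array(c['world_from_camera'])[:3].tolist(),c['fx'])
    for t in ['loupe','loupe_lens','rest','panel','panel_hole','panel_cross','gauge','pointer_tip','glue','driver','offcut']:
        print(n,t,[(np.round(d['pixel'],1).tolist(),round(d['score'],2),atz(c,d['pixel'],.004)[:2].round(3).tolist()) for d in nets.tip_of(c,t)])
im=np.vstack([C['scene']['img'],C['top']['img']])[:,:,::-1]
save(C['scene'],'scene.png',None,1.5);save(C['top'],'top.png',None,1.5)
print(robot.observe())
E
```

```text
scene [[-0.19575578800922708, 0.8329256224790313, -0.5176046550010971, 1.0495199336911634], [0.9805997338374349, 0.17174234541398223, -0.09449195092523226, 0.11087974932025574], [0.010189870403426303, -0.5260603332409911, -0.8503862018703848, 1.0272309740569228]] 365.67356772225276
scene loupe [([197.3, 213.2], 0.9, [0.545, -0.167]), ([192.5, 119.8], 0.47, [0.167, -0.295])]
scene loupe_lens [([173.7, 120.3], 0.7, [0.183, -0.363]), ([196.1, 237.9], 0.67, [0.628, -0.147])]
scene rest [([197.7, 218.6], 0.78, [0.563, -0.161]), ([125.5, 193.7], 0.65, [0.523, -0.418])]
scene panel [([301.6, 240.9], 0.93, [0.573, 0.169])]
scene panel_hole [([310.9, 247.5], 0.66, [0.589, 0.2])]
scene panel_cross [([284.9, 231.7], 0.78, [0.553, 0.115]), ([236.0, 261.8], 0.72, [0.678, -0.011])]
scene gauge [([232.7, 285.9], 0.9, [0.75, -0.004]), ([194.0, 239.3], 0.5, [0.633, -0.152])]
scene pointer_tip [([237.2, 258.1], 0.65, [0.666, -0.01])]
scene glue [([378.0, 233.5], 0.7, [0.501, 0.398])]
scene driver [([126.3, 195.3], 0.77, [0.528, -0.413]), ([232.1, 284.0], 0.29, [0.745, -0.007])]
scene offcut [([256.1, 
[... 749 characters left out ...]
.75, [0.745, 0.008])]
top pointer_tip [([248.5, 112.0], 0.5, [0.751, -0.01])]
top glue [([131.3, 184.1], 0.58, [0.502, 0.394])]
top driver [([371.3, 172.4], 0.57, [0.533, -0.431])]
top offcut [([245.3, 206.7], 0.61, [0.42, 0.005])]
{'time': 1.2, 'qpos': array([-1.368 ,  0.342 ,  1.5241, -0.    ,  1.2754, -0.146 ]), 'qvel': array([-0.0005,  0.0013, -0.0005,  0.0003,  0.0003, -0.0001]), 'joint_efforts': array([  0.0015, -43.1135, -24.448 ,   0.0717,   0.0484,   0.    ]), 'tool_pos': array([ 0.1794, -0.4934,  0.2267]), 'tool_rot': array([ 3.1416, -0.0001, -1.222 ]), 'contact_force': array([-0.1188, -0.2279,  0.5779]), 'torque': array([-0.0231,  0.0284, -0.0416]), 'opening': 0.09194004438116998}
```

View pics/scene.png

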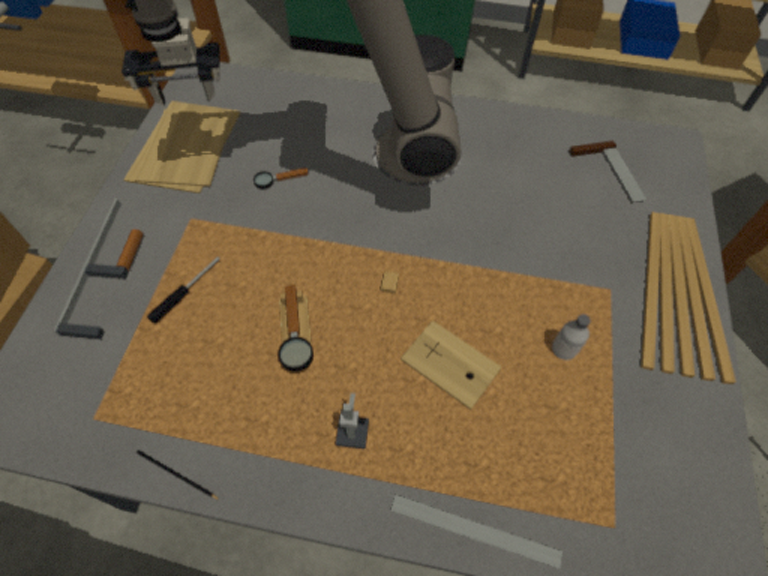

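View pics/top.png

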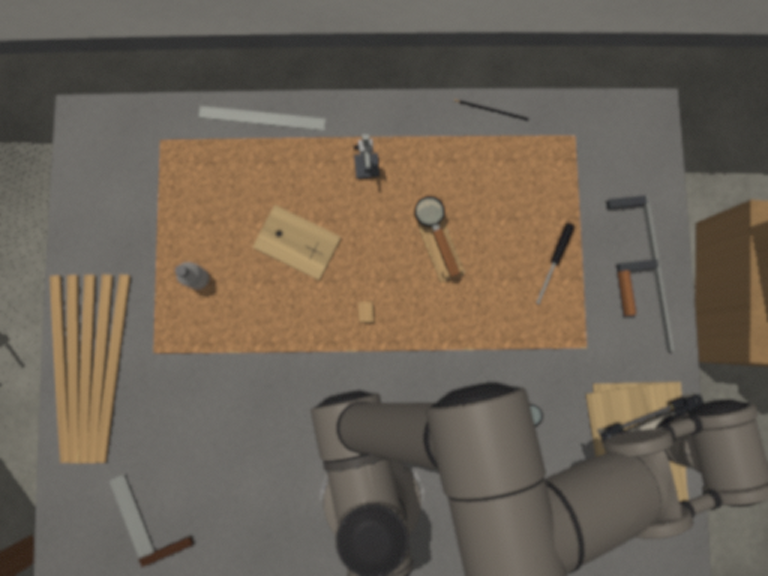

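Run:
```python
from h import *
np.set_printoptions(precision=4,suppress=True)
S=read_camera('scene');T=read_camera('top');W=read_camera('wrist')
for n,a,b in [('loupe',(197.3,213.2),(296.2,169.1)),('lens',(196.1,237.9),(286.4,138)),('hole',(312.5,250.2),(186.3,154.8)),('cross',(288.5,233),(207.7,169.7)),('tip',(237.2,258.1),(248.5,112))]:
    print(n,*tri([(S,a),(T,b)]))
st=robot.observe(); tp=st['tool_pos'];Rt=R.from_euler('xyz',st['tool_rot'])
M=np.array(W['world_from_camera']); print('cam in tool',Rt.inv().apply(M[:3,3]-tp),(Rt.inv().as_matrix()@M[:3,:3]).tolist(),W['fx'])
```

```text
loupe [ 0.5465 -0.1689  0.0069] [0.00234534525762554, 0.0023453452576254886]
lens [ 0.6462 -0.136   0.0487] [1.2611800618562795e-05, 1.2611800618532659e-05]
hole [0.6002 0.2047 0.0119] [4.605797124047712e-05, 4.605797124050666e-05]
cross [ 0.5506  0.1296 -0.0039] [0.0032170712294622887, 0.003217071229462272]
tip [ 0.7124 -0.0028  0.1248] [0.006962200731617856, 0.006962200731617893]
cam in tool [ 0.0003 -0.0827 -0.1574] [[0.9999997672817489, 0.0006799630464630235, -5.5558080031984626e-05], [-0.0006308541630140342, 0.952627371748491, 0.30413926517071826], [0.00025972960905477845, -0.30413915934291486, 0.9526275790122352]] 289.3952991268632
```

{"op": "carry_out", "data": {
  "translation": [
    [-0.014,-0.036,0],
    [-0.014,-0.036,0],
    [-0.014,-0.036,0],
    [-0.014,-0.036,0],
    [-0.014,-0.036,0],
    [-0.014,-0.036,0],
    [-0.014,-0.036,0],
    [-0.014,-0.036,0],
    [-0.014,-0.036,0],
    [-0.014,-0.036,0]
  ],
  "turn": [
    [0,0,0],
    [0,0,0],
    [0,0,0],
    [0,0,0],
    [0,0,0],
    [0,0,0],
    [0,0,0],
    [0,0,0],
    [0,0,0],
    [0,0,0]
  ],
  "gripper": [-1,-1,-1,-1,-1,-1,-1,-1,-1,-1]
}}

```text
time: 2.35
tool_pos: [0.471, -0.2376, 0.2268]
tool_rot: [-3.141, -0.0, -1.222]
contact_force: [0.9, -0.7, 0.4]
opening: 0.0918
```

{"op": "carry_out", "data": {
  "translation": [
    [-0.013,-0.036,0],
    [-0.013,-0.036,0],
    [-0.013,-0.036,0],
    [0,0,0],
    [0,0,0]
  ],
  "turn": [
    [0,0,0],
    [0,0,0],
    [0,0,0],
    [0,0,0],
    [0,0,0]
  ],
  "gripper": [-1,-1,-1,-1,-1]
}}

```text
time: 2.85
tool_pos: [0.5581, -0.1647, 0.2263]
tool_rot: [3.141, 0.0, -1.22]
contact_force: [-0.3, -0.7, -0.4]
opening: 0.092
```

Run:
```python
from h import *
np.set_printoptions(precision=4,suppress=True)
W=read_camera('wrist');save(W,'w1.png',None,1.5)
print(robot.observe()['tool_pos'],robot.observe()['tool_rot'])
for t in ['loupe','loupe_lens','pointer_tip','rest','gauge']:
    print(t,[(np.round(d['pixel'],1).tolist(),round(d['score'],2),atz(W,d['pixel'],{'loupe':.048,'loupe_lens':.048,'pointer_tip':.12}.get(t,.004)).round(4).tolist()) for d in nets.tip_of(W,t)])
r=nets.regions_of(W,'loupe')
for d in r: print(d['score'],d['pixel'],d['region'].sum())
np.savez('w1.npz',reg=r[0]['region'],T=W['world_from_camera'])
ys,xs=np.nonzero(r[0]['region'])
P=np.array([atz(W,(x,y),.053)[:2] for x,y in zip(xs[::5],ys[::5])])
L=P[np.hypot(*(P-[0.646,-.136]).T)>.05]
m=L.mean(0);u=np.linalg.svd(L-m)[2][0];u*=np.sign(u[0]);print('handle mean',m,u,np.degrees(np.arctan2(u[1],u[0])), 'lens off axis',np.cross(u,np.array([.646,-.136])-m))
s=(L-m)@u;print(s.min(),s.max(),np.ptp((L-m)@[-u[1],u[0]]))
```

```text
[ 0.5576 -0.1654  0.2264] [ 3.1407  0.0001 -1.2216]
loupe [([251.3, 171.6], 0.94, [0.5581, -0.1643, 0.048])]
loupe_lens [([252.6, 96.6], 0.69, [0.6382, -0.1365, 0.048])]
pointer_tip []
rest [([251.2, 166.1], 0.66, [0.5549, -0.1652, 0.004])]
gauge []
0.61 [250.3, 110.8] 4989
handle mean [ 0.5479 -0.169 ] [0.9328 0.3603] 21.118124951808994 lens off axis -0.004561253690185785
-0.058763978695753144 0.05376472994173663 0.022040038180705452<stdin>:13: DeprecationWarning: Arrays of 2-dimensional vectors are deprecated. Use arrays of 3-dimensional vectors instead. (deprecated in NumPy 2.0)
```

View pics/w1.png

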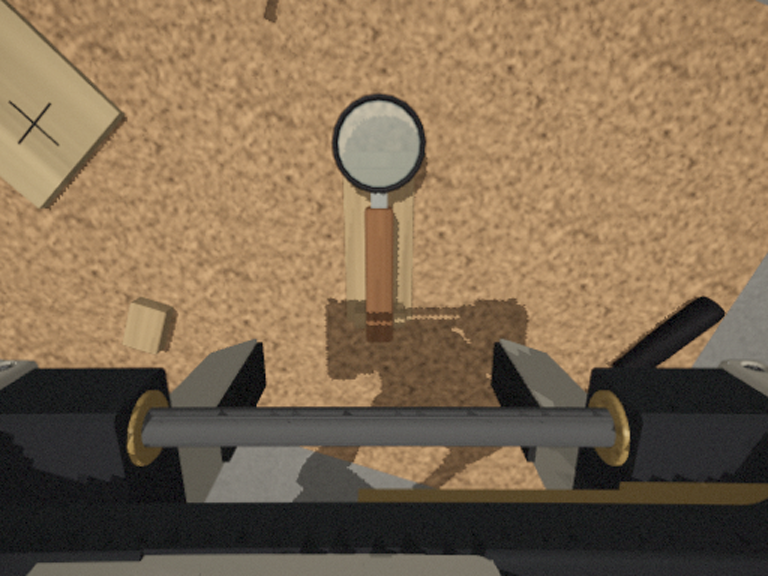

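{"op": "carry_out", "data": {
  "translation": [
    [-0.031,-0.012,0],
    [-0.031,-0.012,0],
    [-0.031,-0.012,0],
    [-0.031,-0.012,0],
    [0,0,0],
    [0,0,0],
    [0,0,0]
  ],
  "turn": [
    [0,0,0],
    [0,0,0],
    [0,0,0],
    [0,0,0],
    [0,0,0],
    [0,0,0],
    [0,0,0]
  ],
  "gripper": [-1,-1,-1,-1,-1,-1,-1]
}}

```text
time: 3.9
tool_pos: [0.5608, -0.0333, 0.2268]
tool_rot: [-3.142, -0.001, -1.223]
contact_force: [-0.2, -1.0, -1.0]
opening: 0.0916
```

```bash
cat > look.py <<'E'
from h import *
import sys,pickle
np.set_printoptions(precision=4,suppress=True)
def look(f,names):
    W=read_camera('wrist'); s=robot.observe(); print(s['tool_pos'],s['tool_rot'])
    for t in names:
        print(t,[(np.round(d['pixel'],1).tolist(),round(d['score'],2),atz(W,d['pixel'],{'loupe':.048,'loupe_lens':.048,'pointer_tip':.11}.get(t,.013)).round(4).tolist()) for d in nets.tip_of(W,t)])
    pickle.dump(W,open(f+'.pkl','wb')); return W
E
python3 - <<'E'
from look import *
look('w2',['pointer_tip','panel_hole','panel_cross','gauge'])
E
```

```text
[ 0.5608 -0.0335  0.2267] [ 3.1415 -0.0004 -1.2234]
pointer_tip []
panel_hole [([73.8, 65.8], 0.87, [0.6012, 0.2029, 0.013]), ([104.6, 97.7], 0.18, [0.5784, 0.1627, 0.013])]
panel_cross [([134.3, 123.2], 0.69, [0.5611, 0.1224, 0.013])]
gauge []
```

{"op": "carry_out", "data": {
  "translation": [
    [-0.031,-0.012,0],
    [-0.031,-0.012,0],
    [-0.031,-0.012,0],
    [-0.031,-0.012,0],
    [0,0,0],
    [0,0,0],
    [0,0,0]
  ],
  "turn": [
    [0,0,0],
    [0,0,0],
    [0,0,0],
    [0,0,0],
    [0,0,0],
    [0,0,0],
    [0,0,0]
  ],
  "gripper": [-1,-1,-1,-1,-1,-1,-1]
}}

```text
time: 4.85
tool_pos: [0.5637, 0.0996, 0.2266]
tool_rot: [3.141, -0.0, -1.223]
contact_force: [-0.2, 0.3, -0.6]
opening: 0.0919
```

Run:
```python
from look import *
W=look('w3',['pointer_tip','panel_hole','panel_cross','gauge'])
W2=pickle.load(open('w2.pkl','rb'))
im=np.hstack([W2['img'][:260],W['img'][:260]]);cv2.imwrite('pics/w23.png',cv2.resize(im[:,:,::-1],(800,203)) if 0 else np.vstack([cv2.resize(x['img'][:230,:,::-1],None,fx=1.3,fy=1.3,interpolation=2) for x in (W2,W)]))
```

```text
[0.5637 0.0995 0.2266] [ 3.1414 -0.0003 -1.2234]
pointer_tip [([425.0, 58.3], 0.76, [0.7228, -0.0011, 0.11])]
panel_hole [([181.5, 110.6], 0.62, [0.5987, 0.2043, 0.013])]
panel_cross [([229.1, 159.5], 0.64, [0.5609, 0.1297, 0.013])]
gauge [([387.5, 39.7], 0.98, [0.7543, 0.0035, 0.013])]
```

View pics/w23.png

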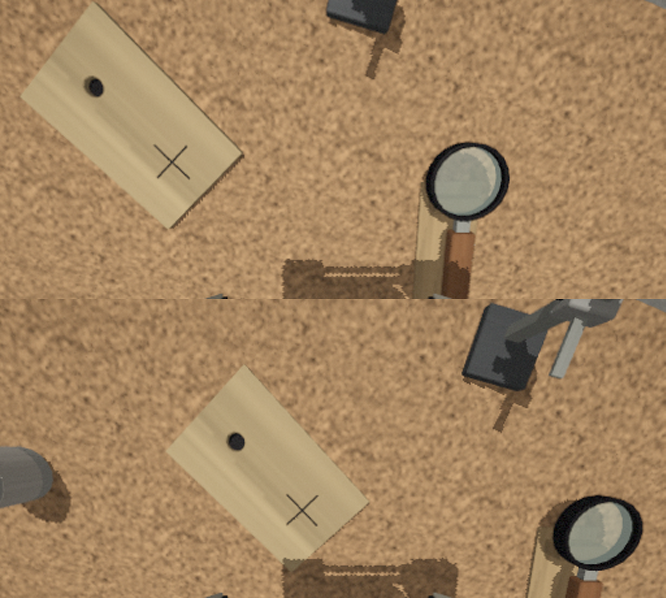

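{"op": "carry_out", "data": {
  "translation": [
    [0.033,-0.004,0],
    [0.033,-0.004,0],
    [0.033,-0.004,0],
    [0.033,-0.004,0],
    [0.033,-0.004,0],
    [0,0,0],
    [0,0,0],
    [0,0,0]
  ],
  "turn": [
    [0,0,0],
    [0,0,0],
    [0,0,0],
    [0,0,0],
    [0,0,0],
    [0,0,0],
    [0,0,0],
    [0,0,0]
  ],
  "gripper": [-1,-1,-1,-1,-1,-1,-1,-1]
}}

```text
time: 5.9
tool_pos: [0.6383, -0.0469, 0.2267]
tool_rot: [3.141, 0.0, -1.222]
contact_force: [0.3, 0.5, -0.4]
opening: 0.0924
```

Run:
```python
from look import *
W4=look('w4',['pointer_tip','gauge'])
W2,W3=[pickle.load(open(f'w{i}.pkl','rb')) for i in (2,3)]
def dark(c,X,rad,off):
    u,v=proj(c,X)[0]; g=cv2.cvtColor(c['img'],cv2.COLOR_RGB2GRAY).astype(float)
    w=int(rad); x0,y0=int(round(u)),int(round(v)); p=g[y0-w:y0+w+1,x0-w:x0+w+1]
    bg=cv2.medianBlur(p.astype(np.uint8),15 if off else 3).astype(float) if off else np.median(p)
    m=np.clip(bg-p-12,0,None); ys,xs=np.mgrid[:p.shape[0],:p.shape[1]]
    return [x0-w+(m*xs).sum()/m.sum(), y0-w+(m*ys).sum()/m.sum()]
for n,X,rad,off in [('hole',(.6,.204,.013),13,0),('cross',(.558,.127,.013),18,1)]:
    ps=[dark(c,X,rad,off) for c in (W2,W3)]
    print(n,np.round(ps,1).tolist(),[atz(c,p,.013) for c,p in zip((W2,W3),ps)],tri(list(zip((W2,W3),ps))))
u=proj(W4,(.717,-.002,.115))[0].astype(int);print(u)
def crop(c,u): 
    x,y=max(u[0]-40,0),max(u[1]-40,0); return cv2.resize(c['img'][y:y+80,x:x+80,::-1],(480,480),interpolation=2),(x,y)
a,o1=crop(W3,(425,58));b,o2=crop(W4,u);print(o1,o2)
cv2.imwrite('pics/tips.png',np.hstack([a,b])[:, :][::1] if 0 else cv2.resize(np.hstack([a,b]),(800,400)))
```

```text
[ 0.6384 -0.0466  0.2269] [ 3.1416  0.0003 -1.2211]
pointer_tip [([230.5, 83.0], 0.61, [0.7221, 0.0035, 0.11])]
gauge [([243.9, 59.9], 0.61, [0.7534, 0.0048, 0.013]), ([230.7, 85.1], 0.44, [0.722, 0.0105, 0.013])]
hole [[72.1, 66.5], [181.0, 109.3]] [array([0.5998, 0.2046, 0.013 ]), array([0.6   , 0.2053, 0.013 ])] (array([0.5997, 0.2057, 0.011 ]), [7.375599939190844e-05, 7.375599939167234e-05])
cross [[132.1, 124.3], [231.9, 162.0]] [array([0.5588, 0.1246, 0.013 ]), array([0.559 , 0.1253, 0.013 ])] (array([0.5585, 0.1253, 0.0111]), [8.824632043925794e-05, 8.824632043955298e-05])
[234  90]
(385, 18) (np.int64(194), np.int64(50))
```

View pics/tips.png

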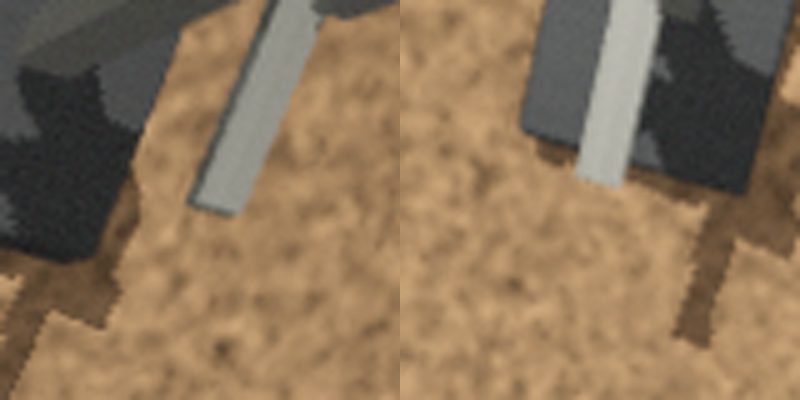

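Run:
```python
from look import *
W3,W4=[pickle.load(open(f'w{i}.pkl','rb')) for i in (3,4)]
print(tri([(W3,(428.2,58.8)),(W4,(233.4,86.0))]))
for a,b in (((428.2+.5,58.8),(233.4-.5,86.)),((428.2-.5,58.8),(233.4+.5,86.))): print(tri([(W3,a),(W4,b)]))
```

```text
(array([ 0.7207, -0.0001,  0.118 ]), [0.00026149659303637647, 0.00026149659303645773])
(array([0.7205, 0.0001, 0.1193]), [0.00020736394435618484, 0.00020736394435621276])
(array([ 0.7209, -0.0004,  0.1166]), [0.0003161855483038105, 0.0003161855483038013])
```

{"op": "carry_out", "data": {
  "translation": [
    [0.021,0.03,0],
    [0.021,0.03,0],
    [0.021,0.03,0],
    [0.021,0.029,0],
    [0,0,0.035],
    [0,0,0.035],
    [0,0,0.035],
    [0,0,0.03],
    [0,0,0],
    [0,0,0]
  ],
  "turn": [
    [0,0,0],
    [0,0,0],
    [0,0,0],
    [0,0,0],
    [0,0,0],
    [0,0,0],
    [0,0,0],
    [0,0,0],
    [0,0,0],
    [0,0,0]
  ],
  "gripper": [-1,-1,-1,-1,-1,-1,-1,-1,-1,-1]
}}

```text
time: 7.05
tool_pos: [0.5559, -0.1668, 0.0924]
tool_rot: [-3.141, -0.0, -1.221]
contact_force: [0.4, -0.6, 0.0]
opening: 0.0916
```

Run:
```python
from look import *
W=look('w5',['loupe','loupe_lens']);save(W,'w5.png',None,1.5)
```

```text
[ 0.5567 -0.1672  0.0934] [-3.1397 -0.0019 -1.2213]
loupe [([249.9, 212.9], 0.81, [0.5568, -0.1653, 0.048])]
loupe_lens [([250.2, 91.9], 0.95, [0.6374, -0.1362, 0.048])]
```

View pics/w5.png

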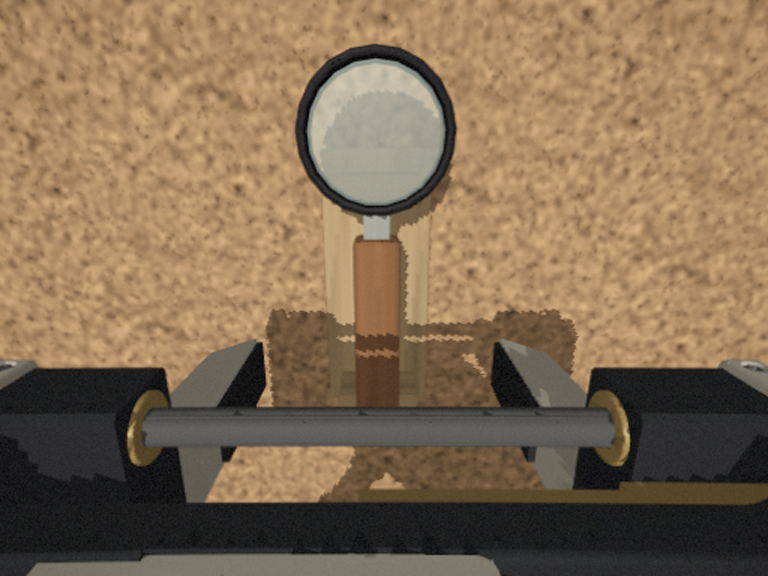

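{"op": "carry_out", "data": {
  "translation": [
    [0,0,0.025],
    [0,0,0.025],
    [0,0,0.013],
    [0,0,0],
    [0,0,0]
  ],
  "turn": [
    [0,0,0],
    [0,0,0],
    [0,0,0],
    [0,0,0],
    [0,0,0]
  ],
  "gripper": [-1,-1,-1,-1,-1]
}}

```text
time: 7.7
tool_pos: [0.5564, -0.1675, 0.0298]
tool_rot: [-3.14, -0.001, -1.222]
contact_force: [0.1, -0.2, 0.6]
opening: 0.092
```

{"op": "carry_out", "data": {
  "translation": [
    [0,0,0],
    [0,0,0],
    [0,0,0],
    [0,0,0],
    [0,0,0],
    [0,0,0],
    [0,0,0],
    [0,0,0]
  ],
  "turn": [
    [0,0,0],
    [0,0,0],
    [0,0,0],
    [0,0,0],
    [0,0,0],
    [0,0,0],
    [0,0,0],
    [0,0,0]
  ],
  "gripper": [1,1,1,1,1,1,1,1],
  "squeeze": 25
}}

```text
time: 8.5
tool_pos: [0.5556, -0.1672, 0.0287]
tool_rot: [3.142, 0.0, -1.222]
contact_force: [0.3, -0.3, 0.0]
opening: 0.0323
```

Still closing; wait, then lift.

{"op": "carry_out", "data": {
  "translation": [
    [0,0,0],
    [0,0,0],
    [0,0,0],
    [0,0,0],
    [0,0,0]
  ],
  "turn": [
    [0,0,0],
    [0,0,0],
    [0,0,0],
    [0,0,0],
    [0,0,0]
  ],
  "gripper": [1,1,1,1,1]
}}

```text
time: 9.0
tool_pos: [0.5556, -0.1672, 0.0287]
tool_rot: [3.142, -0.0, -1.222]
contact_force: [1.1, 0.5, -0.2]
opening: 0.0215
```

{"op": "carry_out", "data": {
  "translation": [
    [0,0,-0.005],
    [0,0,-0.015],
    [0,0,-0.03],
    [0,0,-0.035],
    [0,0,-0.035],
    [0,0,0],
    [0,0,0],
    [0,0,0]
  ],
  "turn": [
    [0,0,0],
    [0,0,0],
    [0,0,0],
    [0,0,0],
    [0,0,0],
    [0,0,0],
    [0,0,0],
    [0,0,0]
  ],
  "gripper": [1,1,1,1,1,1,1,1]
}}

```text
time: 9.8
tool_pos: [0.5547, -0.1668, 0.1474]
tool_rot: [3.14, 0.002, -1.222]
contact_force: [-0.3, 0.8, -1.9]
opening: 0.0219
```

Run:
```python
from look import *
W=look('w6',['loupe','loupe_lens']);save(W,'w6.png',None,1.5);print(robot.observe()['contact_force'],robot.observe()['torque'])
```

```text
[ 0.5547 -0.1668  0.1472] [ 3.1393  0.002  -1.222 ]
loupe [([249.7, 254.3], 0.61, [0.4924, -0.1874, 0.048])]
loupe_lens [([252.2, 87.8], 0.93, [0.6406, -0.136, 0.048])]
[ 0.311  -0.0877 -1.7868] [-0.0122  0.0124  0.0092]
```

View pics/w6.png

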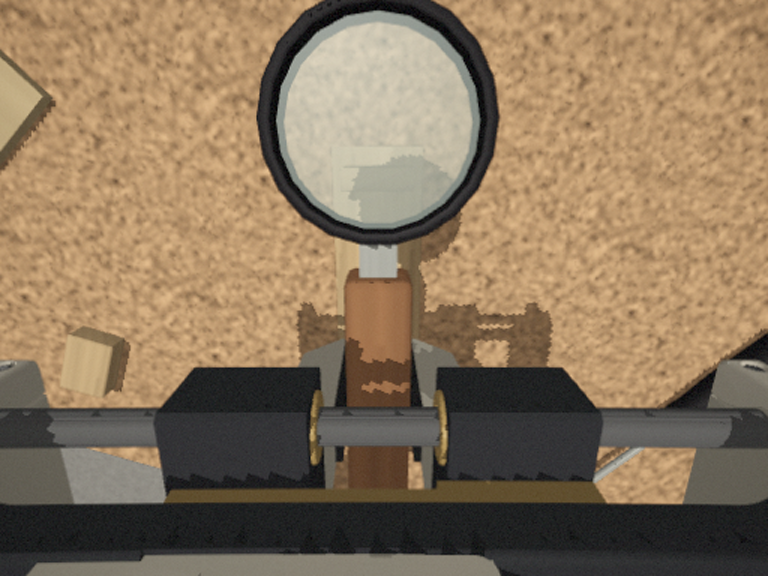

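```bash
cat > fit.py <<'E'
from look import *
from scipy.optimize import least_squares
th=np.linspace(0,2*np.pi,180,endpoint=False)
def ringmask(W):
    g=cv2.cvtColor(W['img'],cv2.COLOR_RGB2GRAY); m=((g<70)).astype(np.uint8)
    m[int(250/1.5):]=0
    n,l,s,_=cv2.connectedComponentsWithStats(m); k=1+np.argmax(s[1:,4]); return (l==k).astype(np.uint8)
def fitlens(W,st,roll=False):
    m=ringmask(W); cs,_=cv2.findContours(m,cv2.RETR_CCOMP,cv2.CHAIN_APPROX_NONE)
    c=max(cs,key=len)[:,0].astype(float); c=cv2.convexHull(c.astype(np.float32))[:,0]
    h=max(cs,key=len)[:,0].astype(float)
    h=h[(h[:,1]>3)]
    Rt=R.from_euler('xyz',st['tool_rot']);tp=st['tool_pos']
    def model(p):   # lens centre in tool frame, tilt about tool x, tool y
        L=R.from_rotvec([p[3],p[4],0])
        pts=np.vstack([np.c_[.034*np.cos(th),.034*np.sin(th),np.full(180,z)] for z in(-.01,.01)])
        X=Rt.apply(L.apply(pts)+p[:3])+tp
        return cv2.convexHull(proj(W,X).astype(np.float32))
    def res(p):
        H=model(p); return np.r_[[cv2.pointPolygonTest(H,(float(a),float(b)),True) for a,b in h], (p[4])*2000,(p[2]+.0193)*3000]
    r=least_squares(res,[0,-.088,-.019,0,0],x_scale=[.01,.01,.01,.1,.1],loss='soft_l1',diff_step=1e-3)
    print('lens in tool',r.x[:3],'tilt deg',np.degrees(r.x[3:]),'rms px',np.sqrt(np.mean(res(r.x)[:-2]**2)),len(h),h.min(0),h.max(0))
    print('lens world',Rt.apply(r.x[:3])+tp); return r.x
E
python3 - <<'E'
from fit import *
s=robot.observe(); W=pickle.load(open('w6.pkl','rb')); fitlens(W,s)
W5=pickle.load(open('w5.pkl','rb'));s5=dict(tool_pos=np.array([0.5565,-.1671,.0930]),tool_rot=np.array([3.1416,0,-1.2213]))
m=ringmask(W5);cs,_=cv2.findContours(m,cv2.RETR_EXTERNAL,cv2.CHAIN_APPROX_NONE);h=max(cs,key=len)[:,0].astype(float)
Rt=R.from_euler('xyz',s5['tool_rot'])
def res(p):
    X=np.vstack([np.c_[p[0]+.034*np.cos(th),p[1]+.034*np.sin(th),np.full(180,p[2]+z)] for z in(-.01,.01)])
    H=cv2.convexHull(proj(W5,X).astype(np.float32)); return [cv2.pointPolygonTest(H,(float(a),float(b)),True) for a,b in h]
r=least_squares(res,[.64,-.136,.048],loss='soft_l1',diff_step=1e-3);print('rest lens',r.x,np.sqrt(np.mean(r.fun**2)),h.min(0),h.max(0))
E
```

```text
lens in tool [-0.     -0.0886 -0.0152] tilt deg [2.6814 0.    ] rms px 0.4697091472183276 391 [171.   4.] [332. 162.]
lens world [ 0.6382 -0.1366  0.1623]
rest lens [ 0.6386 -0.1358  0.0422] 0.4156014222476609 [197.  30.] [303. 143.]
```

```bash
sed -i 's/h=h\[(h\[:,1\]>3)\]/h=h[(h[:,1]>3)]; ctr=(h.min(0)+h.max(0))\/2; d=h-ctr; h=h+.5*d\/np.linalg.norm(d,axis=1,keepdims=True)/; s/(p\[2\]+.0193)\*3000/(p[2]-z0)*PZ/; s/def fitlens(W,st,roll=False)/def fitlens(W,st,z0=-.0193,PZ=0)/' fit.py
python3 - <<'E'
from fit import *
W5=pickle.load(open('w5.pkl','rb'));s5=dict(tool_pos=np.array([0.5563,-.1670,.0929]),tool_rot=np.array([3.1416,0,-1.2213]))
W=pickle.load(open('w6.pkl','rb')); s=robot.observe()
for PZ in (0,1e5):
  print('PZ',PZ); fitlens(W5,s5,.0929-.048,PZ); fitlens(W,s,-.0193,PZ)
E
```

```text
PZ 0
lens in tool [-0.0011 -0.0887  0.0473] tilt deg [12.2333  0.0014] rms px 0.5811684998749778 310 [196.5  29.5] [303.5    143.4997]
lens world [ 0.6393 -0.1356  0.0456]
lens in tool [-0.     -0.0885 -0.016 ] tilt deg [ 2.6686 -0.0023] rms px 0.46782697867531586 391 [170.5003   3.5574] [332.499 162.5  ]
lens world [ 0.6381 -0.1366  0.1631]
PZ 100000.0
lens in tool [-0.0011 -0.0875  0.0449] tilt deg [0.6405 0.0006] rms px 1.2169212878418834 310 [196.5  29.5] [303.5    143.4997]
lens world [ 0.6381 -0.136   0.048 ]
lens in tool [ 0.     -0.088  -0.0193] tilt deg [-15.0009   0.0016] rms px 1.376979511086848 391 [170.5003   3.5574] [332.499 162.5  ]
lens world [ 0.6377 -0.1369  0.1664]
```

{"op": "carry_out", "data": {
  "translation": [
    [-0.01,-0.003,0],
    [-0.02,-0.005,0],
    [-0.03,-0.007,0],
    [-0.035,-0.009,0],
    [-0.035,-0.009,0],
    [-0.035,-0.009,0],
    [-0.035,-0.009,0],
    [-0.035,-0.009,0],
    [-0.035,-0.009,0],
    [-0.03,-0.006,0]
  ],
  "turn": [
    [0,0,0],
    [0,0,0],
    [0,0,0],
    [0,0,0],
    [0,0,0],
    [0,0,0],
    [0,0,0],
    [0,0,0],
    [0,0,0],
    [0,0,0]
  ],
  "gripper": [1,1,1,1,1,1,1,1,1,1]
}}

```text
time: 10.95
tool_pos: [0.5227, 0.1428, 0.1483]
tool_rot: [3.141, 0.0, -1.221]
contact_force: [-0.4, 0.9, -1.4]
opening: 0.0219
```

{"op": "carry_out", "data": {
  "translation": [
    [-0.02,-0.004,0],
    [-0.01,-0.002,0],
    [-0.004,-0.001,0],
    [0,0,0],
    [0,0,0],
    [0,0,0]
  ],
  "turn": [
    [0,0,0],
    [0,0,0],
    [0,0,0],
    [0,0,0],
    [0,0,0],
    [0,0,0]
  ],
  "gripper": [1,1,1,1,1,1]
}}

```text
time: 11.55
tool_pos: [0.5188, 0.1738, 0.1486]
tool_rot: [3.141, -0.0, -1.223]
contact_force: [-0.0, 0.4, -1.1]
opening: 0.0217
```

Run:
```python
from fit import *
W=read_camera('wrist');S=read_camera('scene');T=read_camera('top');s=robot.observe();print(s['tool_pos'],s['tool_rot'])
pickle.dump((W,S,T,s),open('a1.pkl','wb'))
W3,W4=[pickle.load(open(f'w{i}.pkl','rb')) for i in (3,4)]
print('cross px in W4',proj(W4,(.5588,.125,.013)),'rest lens px W3,W4',proj(W3,(.6385,-.136,.048)),proj(W4,(.6385,-.136,.048)))
x=fitlens(W,s)
for c,n in((S,'S'),(T,'T')):
    for t in('loupe_lens','pointer_tip'): print(n,t,[(np.round(d['pixel'],1).tolist(),round(d['score'],2)) for d in nets.tip_of(c,t)][:2])
Rt=R.from_euler('xyz',s['tool_rot']); L=Rt.apply([0,-.0885,-.0193])+s['tool_pos'];print('lens',L,[proj(c,L) for c in(S,T)],[proj(c,(.7207,0,.117)) for c in(S,T)])
cv2.imwrite('pics/ww.png',np.vstack([cv2.resize(W4['img'][:230,:,::-1],None,fx=1.2,fy=1.2,interpolation=2),np.hstack([cv2.resize(S['img'][200:310,200:350,::-1],(307,225),interpolation=2),cv2.resize(W['img'][:,:,::-1],(307,225),interpolation=2)])]))
```

```text
[0.5187 0.1741 0.1487] [ 3.1415 -0.0002 -1.223 ]
cross px in W4 [[108.6722 176.8687]] rest lens px W3,W4 [[458.7389 179.7598]] [[320.1288 195.8282]]
lens in tool [ 0.0004 -0.0885 -0.0159] tilt deg [ 1.1033 -0.0004] rms px 4.248417111926562 428 [170.5006   3.5562] [332.4986 164.4108]
lens world [0.602  0.2038 0.1646]
S loupe_lens [([319.2, 227.8], 0.75), ([176.5, 119.6], 0.51)]
S pointer_tip [([235.7, 259.0], 0.71)]
T loupe_lens [([354.6, 274.3], 0.85)]
T pointer_tip [([247.7, 110.7], 0.67)]
lens [0.6019 0.2042 0.168 ] [array([[320.7821, 227.5547]]), array([[178.765 , 144.0466]])] [array([[234.9826, 262.2135]]), array([[245.459 , 110.6382]])]
```

View pics/ww.png

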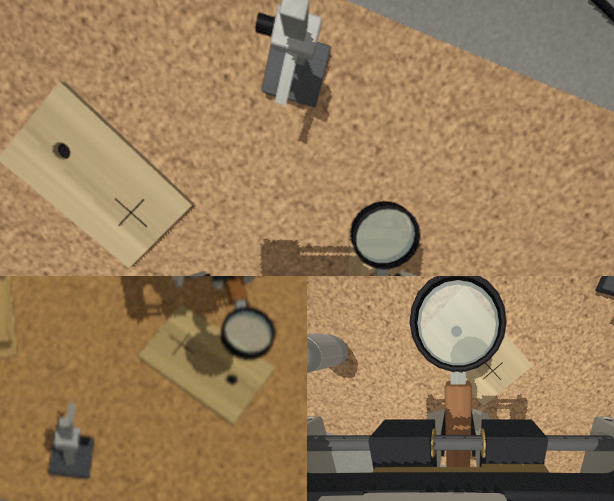

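Run:
```python
from fit import *
W3,W4=[pickle.load(open(f'w{i}.pkl','rb')) for i in (3,4)]
def dark(c,X,rad,off):
    u,v=proj(c,X)[0]; g=cv2.cvtColor(c['img'],cv2.COLOR_RGB2GRAY).astype(float)
    w=int(rad); x0,y0=int(round(u)),int(round(v)); p=g[y0-w:y0+w+1,x0-w:x0+w+1]
    bg=cv2.medianBlur(p.astype(np.uint8),15).astype(float) if off else np.median(p)
    m=np.clip(bg-p-12,0,None); ys,xs=np.mgrid[:p.shape[0],:p.shape[1]]
    return [x0-w+(m*xs).sum()/m.sum(), y0-w+(m*ys).sum()/m.sum()]
for n,X,rad,off in [('hole',(.6,.205,.013),12,0),('cross',(.5588,.125,.013),17,1)]:
    ps=[dark(c,X,rad,off) for c in (W3,W4)]; print(n,np.round(ps,1).tolist(),tri(list(zip((W3,W4),ps))))
# rest lens: joint silhouette fit over both views
H=[]
for c,u in((W3,(459,180)),(W4,(320,196))):
    g=cv2.cvtColor(c['img'],cv2.COLOR_RGB2GRAY); m=(g<60).astype(np.uint8); k=np.zeros_like(m); cv2.circle(k,u,42,1,-1); m*=k
    n,l,s,_=cv2.connectedComponentsWithStats(m); l=(l==1+np.argmax(s[1:,4])).astype(np.uint8)
    h=cv2.convexHull(np.argwhere(l)[:,::-1].astype(np.float32))[:,0].astype(float); h=h[h[:,1]<u[1]+8]
    d=h-np.array(u); H.append((c,h+.5*d/np.linalg.norm(d,axis=1,keepdims=True)))
def res(p):
    X=np.vstack([np.c_[p[0]+.034*np.cos(th),p[1]+.034*np.sin(th),np.full(180,p[2]+z)] for z in(-.01,.01)]); o=[]
    for c,h in H:
        q=cv2.convexHull(proj(c,X).astype(np.float32)); o+=[cv2.pointPolygonTest(q,(float(a),float(b)),True) for a,b in h]
    return o
r=least_squares(res,[.6385,-.136,.048],loss='soft_l1',diff_step=1e-3);print('rest lens',r.x,np.sqrt(np.mean(r.fun**2)),len(r.fun))
```

```text
hole [[181.0, 109.3], [51.3, 125.3]] (array([0.5997, 0.2057, 0.011 ]), [5.366942846190814e-05, 5.366942846189424e-05])
cross [[231.9, 162.0], [109.0, 176.8]] (array([0.5586, 0.1252, 0.0116]), [0.00011927886122238078, 0.00011927886122227864])
rest lens [ 0.638  -0.1364  0.0459] 0.29387138397336204 34
```

{"op": "carry_out", "data": {
  "translation": [
    [-0.002,0.001,0.01],
    [0,0,0.015],
    [0,0,0.013],
    [0,0,0.008],
    [0,0,0.003],
    [0,0,0],
    [0,0,0],
    [0,0,0]
  ],
  "turn": [
    [0,0,0],
    [0,0,0],
    [0,0,0],
    [0,0,0],
    [0,0,0],
    [0,0,0],
    [0,0,0],
    [0,0,0]
  ],
  "gripper": [1,1,1,1,1,1,1,1]
}}

```text
time: 12.7
tool_pos: [0.5173, 0.1763, 0.1003]
tool_rot: [-3.14, -0.0, -1.222]
contact_force: [0.1, -0.3, -1.2]
opening: 0.022
```

```bash
cat > chk.py <<'E'
from fit import *
import sys
W=read_camera('wrist');S=read_camera('scene');T=read_camera('top');s=robot.observe();print(s['time'],s['tool_pos'],s['tool_rot'])
pickle.dump((W,S,T,s),open(sys.argv[1]+'.pkl','wb'))
m=ringmask(W);fitlens(W,s)
Rt=R.from_euler('xyz',s['tool_rot']); L=Rt.apply([0,-.0885,-.0193])+s['tool_pos'];print('lens kin',L)
def ring(c,L):   # silhouette fit in a far view
    u=proj(c,L)[0]; g=cv2.cvtColor(c['img'],cv2.COLOR_RGB2GRAY)
    k=np.zeros(g.shape,np.uint8); cv2.circle(k,(int(u[0]),int(u[1])),18,1,-1)
    return u,g,k
o=[]
for c in(S,T):
    d=[d for d in nets.tip_of(c,'loupe_lens')]; u=proj(c,L)[0]; print('pred',u.round(1),[(np.round(q['pixel'],1).tolist(),round(q['score'],2)) for q in d])
f=sys.argv[1]
cv2.imwrite(f'pics/{f}.png',np.hstack([cv2.resize(c['img'][int(u[1])-45:int(u[1])+45,int(u[0])-45:int(u[0])+45,::-1],(390,390),interpolation=2) for c,u in((c,proj(c,L)[0]) for c in(S,T))]+[]))
E
python3 chk.py hole
```

```text
12.85 [0.5171 0.1763 0.1001] [-3.1408 -0.0002 -1.222 ]
lens in tool [ 0.0001 -0.0888 -0.016 ] tilt deg [2.5249 0.    ] rms px 0.43707231350619363 388 [170.5005   3.5579] [331.5    163.4975]
lens world [0.6006 0.2066 0.1162]
lens kin [0.6003 0.2065 0.1194]
pred [318.8 235. ] [([316.5, 236.0], 0.75), ([174.0, 116.3], 0.56), ([195.1, 214.5], 0.51), ([286.2, 231.4], 0.28)]
pred [180.6 148. ] []
```

View pics/hole.png

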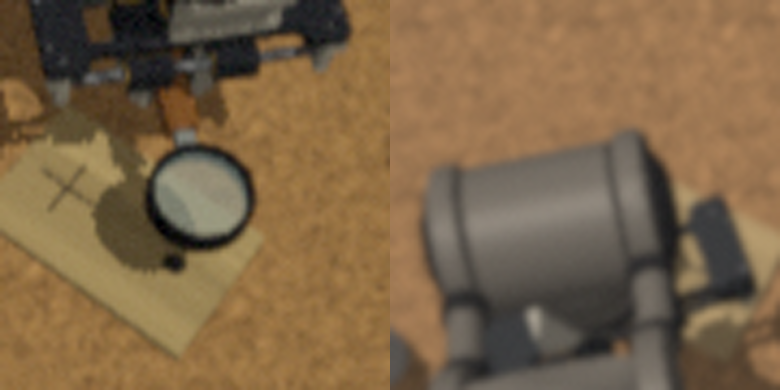

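{"op": "carry_out", "data": {
  "translation": [
    [0.001,0.001,0.001],
    [0,0,0],
    [0,0,0],
    [0,0,0],
    [0,0,0],
    [0,0,0],
    [0,0,0],
    [0,0,0],
    [0,0,0],
    [0,0,0]
  ],
  "turn": [
    [0,0,0],
    [0,0,0],
    [0,0,0],
    [0,0,0],
    [0,0,0],
    [0,0,0],
    [0,0,0],
    [0,0,0],
    [0,0,0],
    [0,0,0]
  ],
  "gripper": [1,1,1,1,1,1,1,1,1,1]
}}

```text
time: 13.95
tool_pos: [0.5163, 0.175, 0.0987]
tool_rot: [-3.142, -0.0, -1.222]
contact_force: [0.2, -0.2, -1.0]
opening: 0.0219
```

{"op": "carry_out", "data": {
  "translation": [
    [0,0,0],
    [0,0,0],
    [0,0,0],
    [0,0,0],
    [0,0,0],
    [0,0,0],
    [0,0,0],
    [0,0,0],
    [0,0,0],
    [0,0,0]
  ],
  "turn": [
    [0,0,0],
    [0,0,0],
    [0,0,0],
    [0,0,0],
    [0,0,0],
    [0,0,0],
    [0,0,0],
    [0,0,0],
    [0,0,0],
    [0,0,0]
  ],
  "gripper": [1,1,1,1,1,1,1,1,1,1]
}}

```text
time: 14.95
tool_pos: [0.5163, 0.1749, 0.0987]
tool_rot: [-3.142, -0.0, -1.222]
contact_force: [-1.0, -0.1, -0.8]
opening: 0.0216
```

{"op": "carry_out", "data": {
  "translation": [
    [0,0,0],
    [0,0,0],
    [0,0,0],
    [0,0,0],
    [0,0,0],
    [0,0,0],
    [0,0,0],
    [0,0,0],
    [0,0,0],
    [0,0,0]
  ],
  "turn": [
    [0,0,0],
    [0,0,0],
    [0,0,0],
    [0,0,0],
    [0,0,0],
    [0,0,0],
    [0,0,0],
    [0,0,0],
    [0,0,0],
    [0,0,0]
  ],
  "gripper": [1,1,1,1,1,1,1,1,1,1]
}}

```text
time: 15.95
tool_pos: [0.5163, 0.175, 0.0987]
tool_rot: [-3.142, -0.0, -1.222]
contact_force: [0.6, 0.4, -1.2]
opening: 0.022
```

Run:
```python
from fit import *
W=read_camera('wrist');s=robot.observe();print(s['time'],s['tool_pos'],s['tool_rot']);fitlens(W,s)
```

```text
16.0 [0.5163 0.175  0.0987] [ 3.1415 -0.0001 -1.222 ]
lens in tool [ 0.0001 -0.0887 -0.0158] tilt deg [2.588  0.0005] rms px 0.45091617461828837 388 [170.5005   3.5579] [331.5    163.4975]
lens world [0.5997 0.2052 0.1145]
```

```bash
sed -e 's/\[p\[3\],p\[4\],0\]/[TILT,0,0]/; s/(p\[4\])\*2000/p[3]*10,p[4]*10/' fit.py > fit0.py; sed -i '1i TILT=0' fit0.py
python3 - <<'E'
import fit0; from fit0 import *
W5=pickle.load(open('w5.pkl','rb'))
for z in(.0924,.0934): fitlens(W5,dict(tool_pos=np.array([0.5563,-.1670,z]),tool_rot=np.array([3.1416,0,-1.2213])))
W6=pickle.load(open('w6.pkl','rb'));Wh,_,_,sh=pickle.load(open('hole.pkl','rb'))
for t in(-2,0,2): fit0.TILT=np.radians(t);print(t);fitlens(Wh,sh)
E
```

```text
lens in tool [-0.0011 -0.0879  0.0484] tilt deg [0. 0.] rms px 0.41120175006800536 310 [196.5  29.5] [303.5    143.4997]
lens world [ 0.6385 -0.1359  0.044 ]
lens in tool [-0.0011 -0.0879  0.0494] tilt deg [0. 0.] rms px 0.4111995934890106 310 [196.5  29.5] [303.5    143.4997]
lens world [ 0.6385 -0.1359  0.044 ]
-2
lens in tool [ 0.0001 -0.0887 -0.0162] tilt deg [0. 0.] rms px 0.4597852551284425 388 [170.5005   3.5579] [331.5    163.4975]
lens world [0.6005 0.2065 0.1163]
0
lens in tool [ 0.0001 -0.0888 -0.0161] tilt deg [0. 0.] rms px 0.44240728385740324 388 [170.5005   3.5579] [331.5    163.4975]
lens world [0.6006 0.2065 0.1162]
2
lens in tool [ 0.0001 -0.0888 -0.016 ] tilt deg [0. 0.] rms px 0.4367528680054715 388 [170.5005   3.5579] [331.5    163.4975]
lens world [0.6006 0.2065 0.1162]
```

{"op": "carry_out", "data": {
  "translation": [
    [0.008,0.008,0],
    [0.015,0.015,0],
    [0.02,0.02,0],
    [0.012,0.014,0],
    [0.006,0.006,0],
    [0,0.002,0],
    [0,0,0],
    [0,0,0],
    [0,0,0]
  ],
  "turn": [
    [0,0,0],
    [0,0,0],
    [0,0,0],
    [0,0,0],
    [0,0,0],
    [0,0,0],
    [0,0,0],
    [0,0,0],
    [0,0,0]
  ],
  "gripper": [1,1,1,1,1,1,1,1,1]
}}

```text
time: 16.9
tool_pos: [0.4764, 0.096, 0.0986]
tool_rot: [-3.141, -0.0, -1.221]
contact_force: [0.6, -0.1, -1.1]
opening: 0.022
```

```bash
python3 chk.py cross
```

```text
17.05 [0.4762 0.0958 0.0986] [ 3.1415 -0.0001 -1.2213]
lens in tool [ 0.     -0.0888 -0.0159] tilt deg [2.0375 0.0032] rms px 0.48887087195357826 390 [170.5005   3.5533] [331.5    163.4986]
lens world [0.5597 0.1262 0.1144]
lens kin [0.5593 0.1261 0.1179]
pred [291.7 217. ] [([175.6, 117.4], 0.64), ([290.6, 218.0], 0.6)]
pred [206.  160.5] [([354.2, 273.9], 0.69)]
```

{"op": "carry_out", "data": {
  "translation": [
    [0.001,0.001,0],
    [0,0,0],
    [0,0,0],
    [0,0,0],
    [0,0,0],
    [0,0,0],
    [0,0,0],
    [0,0,0],
    [0,0,0],
    [0,0,0]
  ],
  "turn": [
    [0,0,0],
    [0,0,0],
    [0,0,0],
    [0,0,0],
    [0,0,0],
    [0,0,0],
    [0,0,0],
    [0,0,0],
    [0,0,0],
    [0,0,0]
  ],
  "gripper": [1,1,1,1,1,1,1,1,1,1]
}}

```text
time: 18.15
tool_pos: [0.4755, 0.0941, 0.0987]
tool_rot: [3.142, -0.0, -1.222]
contact_force: [-0.8, 0.1, -1.0]
opening: 0.022
```

{"op": "carry_out", "data": {
  "translation": [
    [0,0,0],
    [0,0,0],
    [0,0,0],
    [0,0,0],
    [0,0,0],
    [0,0,0],
    [0,0,0],
    [0,0,0],
    [0,0,0],
    [0,0,0]
  ],
  "turn": [
    [0,0,0],
    [0,0,0],
    [0,0,0],
    [0,0,0],
    [0,0,0],
    [0,0,0],
    [0,0,0],
    [0,0,0],
    [0,0,0],
    [0,0,0]
  ],
  "gripper": [1,1,1,1,1,1,1,1,1,1]
}}

```text
time: 19.15
tool_pos: [0.4755, 0.0941, 0.0987]
tool_rot: [-3.142, -0.0, -1.222]
contact_force: [1.2, 0.4, -1.3]
opening: 0.0221
```

{"op": "carry_out", "data": {
  "translation": [
    [0,0,0],
    [0,0,0],
    [0,0,0],
    [0,0,0],
    [0,0,0],
    [0,0,0],
    [0,0,0],
    [0,0,0],
    [0,0,0],
    [0,0,0]
  ],
  "turn": [
    [0,0,0],
    [0,0,0],
    [0,0,0],
    [0,0,0],
    [0,0,0],
    [0,0,0],
    [0,0,0],
    [0,0,0],
    [0,0,0],
    [0,0,0]
  ],
  "gripper": [1,1,1,1,1,1,1,1,1,1]
}}

```text
time: 20.15
tool_pos: [0.4755, 0.0942, 0.0987]
tool_rot: [-3.142, -0.0, -1.222]
contact_force: [-0.1, 0.0, -1.2]
opening: 0.0218
```

```bash
python3 chk.py fin
python3 - <<'E'
import pickle,cv2,numpy as np
W,S,T,s=pickle.load(open('fin.pkl','rb'))
cv2.imwrite('pics/fin2.png',np.hstack([cv2.resize(S['img'][170:310,170:350,::-1],(450,350),interpolation=2),cv2.resize(W['img'][:,:300,::-1],(273,350),interpolation=2)]))
E
```

```text
20.3 [0.4755 0.0941 0.0987] [ 3.1416 -0.0001 -1.222 ]
lens in tool [ 0.0001 -0.0886 -0.0157] tilt deg [2.6797 0.0005] rms px 0.46616026704473157 389 [170.5005   3.5545] [332.5    163.4992]
lens world [0.5588 0.1243 0.1144]
lens kin [0.5586 0.1244 0.118 ]
pred [291.2 216.7] [([293.3, 218.0], 0.79), ([174.4, 119.6], 0.57)]
pred [206.6 160.7] [([355.3, 273.3], 0.86), ([206.2, 159.9], 0.65), ([243.6, 160.9], 0.48)]
```

View pics/fin2.png

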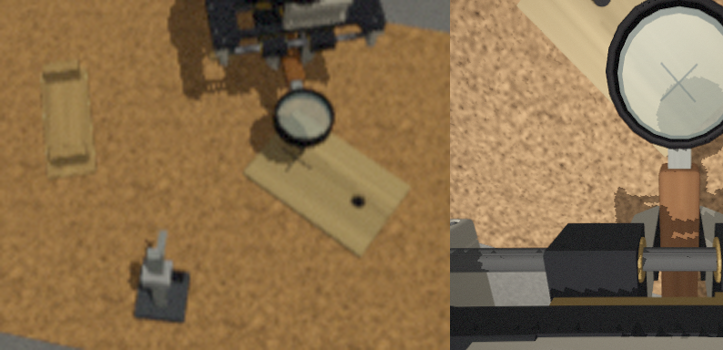

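The lens is 1 mm or less off the cross, which shows through it. The panel and gauge haven't moved, and the hold was about 3 s.

```bash
python3 -c "
from cell import robot
print(robot.hand_in())"
```

```text
the job is handed in; nothing more can be done
None
```

I took the loupe off its rest and held it over the hole for about 3 s. I then moved it over the cross, held it there for about 3 s, and handed in at about 20 s while still gripping it.

**Last checks**
- **Centring:** the lens was about 0.2 mm from the hole by my measurement, and about 1 mm from the cross.
- **Height:** the lens centre was at 0.118 m by the arm's own position. The pointer's mid-height also came out at about 0.118 m, after correcting a roughly 2 mm low bias seen on the panel marks and on the lens at rest. I'd trust that to about 1–2 mm.
- **Surroundings:** nothing pressed on the arm beyond the loupe's weight. The last scene picture shows the panel and gauge where they were, with the rest empty; I did not recheck the other things.

**Checks that disagreed**
- **Lens height:** the wrist picture put it about 3.5 mm lower than the arm did. It read about 4 mm low when the loupe lay on its rest, so I took it as camera bias.
- **Lens tilt:** the picture fit gave about 2.6 degrees, but it can't measure tilt well. On the rest, where the loupe lies level, it gave 12 degrees. I relied on the tool pointing straight down and the lens height being unchanged relative to the tool.

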